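# Pull the stained filter cassette from the rinse unit

### The arm

A 6-joint arm with a two-finger parallel gripper is mounted at the origin on the work surface. World frame = base frame: x ahead of the robot, y to its left, z up, the work surface at z = 0. Lengths are in m, angles in rad, forces in N, time in s.
With the tool pointing down it reaches from about 0.3 to 0.775 m from the base axis. Payload 14.6 kg.
Tool frame: the origin (TCP) lies midway between the tips of the shut fingers; the grasp point (between the pads) lies 19 mm behind it (grasp_offset is the distance from the TCP to the grasp point, in m); z points along the fingers, y is the line along which they close (so a half turn about z gives the same grasp; the last joint's range is limited). The gripper opens to 94 mm and grips with 3 to 60 N. Pads are 16 mm wide; open, the fingers measure 119 mm over their backs; the gripper's body (75 mm by 177 mm) begins 78 mm behind the grasp point.
Start: joints at [-0.067, 0.3, 1.521, -0, 1.321, -0.067], TCP at [0.55, -0, 0.205] pointing down, gripper open.
Joint ranges: [-3.03, 3.03], [-0.79, 2.21], [0.23, 2.52], [-1.04, 4.18], [0, 3.07], [-2.55, 2.55]. Speed limits (rad/s): [2.22, 2.22, 2.57, 3.14, 3.14, 3.14].

### API

Orientations are given as [roll, pitch, yaw] about the fixed x, y, z axes, in that order (R = Rz(yaw) Ry(pitch) Rx(roll)).
In Python, from station import * gives the robot as it stands. The module is installed in compiled form; this text tells all that it offers.
- The arm moves only by the tool send_rows, never from a script. Its argument "rows" is a list of rows, each an object of numbers: "dx", "dy", "dz": the shift along the tool's x, y, z in mm; "roll": the turn about the tool's z in degrees; "jaw": the closure, from -1 (fully open) to 1 (shut). In form: [{"dx": .., "dy": .., "dz": .., "roll": .., "jaw": ..}, ...]. A call has 1 to 12 rows; each row shifts and turns the commanded pose from where the row before left it, along the tool's axes as they then stand; what a row does not reach is not made up. A row lasts 1/12 s, in which the tool goes at most 41.7 mm and 7.16 degrees, less where a joint would pass 70% of its speed; a pose out of reach is approached as far as the arm can. A call is refused whole if a number of a shift passes 41.7 or a number of a turn 7.16, either way. A call with a gripper value outside its range is refused whole. The fingers move at their own pace and stop on an object; "force" is the grip in N (left out, the last holds). Time passes only in rows, so rows that do not move let the fingers close. It gives the time, the measured TCP pose, the force, the opening and the grip force at its end, in the units of the state.
- get_obs(): the state, without advancing time (a new reading comes with each control period).
- camera(name): name is "scene" or "side" or "wrist"; returns a dict with "frame" (420x560x3 uint8, red, green, blue), "z_map" (420x560 float32, m along the optical axis (not along the pixel's ray), 0 where there is no reading), "camera_matrix" (3x3 intrinsics, pixels), "rvec" (rotation vector, rad) and "tvec" (3), from world to camera coordinates, as OpenCV has them. Camera axes: x right, y down, z forward; pixel columns grow to the right and rows downward; lengths in m; the calibration is good to about 2 mm. The wrist camera is an equidistant fisheye: a pixel r from the principal point sees the ray r / f radians off the axis. A picture is of the moment at which its call begins.
- hand_in(): hands the job in; it is judged then, once.
The state is a dict: "time_s": time; "qpos": joint angles; "joint_vel": joint speeds; "tau": joint torques, N m; "ee_pos": TCP position; "eef_rot": TCP orientation; "force": force on the tool from outside, world axes, zero at the start; "moment": the same for the moment, N m; "grip_width": finger opening in m; "grip_force": force on a finger pad.
Only numpy, scipy, OpenCV 4.12 (cv2) and the standard library are available. Lean on these libraries where they do the work, as an engineer would, in place of code of your own. Each camera call takes 0.05 s, during which the arm holds its last target. There are 200 camera calls.

### The job

At the marbling bench, push the open drip drawer of the white filter unit fully home until it clicks into its detent, so that it can catch the drips. Then pinch the two orange catches of the violet (stained) cassette together, lift it straight up out of its dock and finish while still holding it pinched between the fingers, still and upright, with its foot about 5 cm above the top of the unit. Leave the white cassette in its dock and everything else standing where it is.

Things in the scene. Friction and masses are not known exactly. Their poses are not given: they have to be found in the camera images.
- filter_unit: White and grey filter unit fixed on the bench, 190 (x) x 260 (y) x 100 mm high; origin at the centre of its underside, x points from its drawer front into the unit, z up. Two black-rimmed docks open in its flat top (the deck, 100 mm up) at x = 0, y = +55 and -55 mm: violet cassette in one, white in the other, either way round. Dock floor 56 mm above the bench, 2 mm play.
- drip_drawer (a joint): Grey drip drawer in the unit's lower front: metres it stands out, 0 = fully home, at most 0.09; it slides out along the unit's -x. Friction 1 N; from about 12 to 5 mm before home a sprung detent resists with up to about 6 N, then pulls it home and keeps it there.
- drawer_face (a point): Centre of the outer surface of the drawer's flat grey front plate; axes as the unit's. The plate is 256 mm wide (y), from 7 to 55 mm above the bench; push it near its middle. It stands 12 mm in front of the unit's upper front panel when home; this point is then at x = -107, y = 0, z = 31 mm in the unit's frame.
- violet_cassette_grip (a point): Violet cassette, 50 (x) x 28 (y) x 88 mm high, about 0.2 kg, axes as the unit's while docked. Point on its centre line, midway between its two orange catch pads: 71 mm above its foot, 17 mm below its top, 27 mm above the deck when docked. Hooks under the deck lock it until both catches are pinched at once; then it comes straight up (foot 44 mm below the deck).
- violet_cassette_left (a joint): Orange catch on the violet cassette's +y side: metres pushed in, 0 = sprung out, 0.006 = fully in; 4 N to start, 7 N fully in; over 4 mm frees its hook. Flat pad 28 mm wide (x), from 12 to 42 mm above the deck when docked. Over the outer faces of both pads: 52 mm at rest, 40 mm fully pinched.
- violet_cassette_right (a joint): The same for the orange catch on the violet cassette's -y side.
- white_cassette_grip (a point): The same point of the clean white cassette, of the same shape with the same orange catches, in the other dock 110 mm away: leave it there.
- lime_dye_mid (a point): Centre of a small round lime dye bottle, 22 mm across, 62 mm tall, on the unit's deck: leave it standing.
- violet_dye_mid (a point): Centre of a small violet dye bottle, 22 mm across, 62 mm tall, on the bench to the unit's left: leave it standing.
- beaker: Clear open beaker, 68 mm across, 85 mm tall, on the bench to the unit's right; origin at the centre of its underside: leave it standing.
- soap_pump: Turquoise soap pump bottle, 72 mm across, 183 mm tall, on the bench to the right; origin at the centre of its underside: leave it standing.
- cap_tray: White tray of bottle caps, 120 x 90 x 30 mm, on the bench to the left; origin at the centre of its underside: leave it.
- paint_brush: Paint brush lying on the bench to the right of the robot: leave it.
Things that resemble listed ones, but are neither listed nor needed, are in the scene too. Of the things that look like the part that bears violet_cassette_grip, the middle-sized one is meant.

How it is judged:
By the outcome, as a careful person would: the job done as asked, in the order asked, and still so for the second after the job is handed in, while the arm keeps its last pose, push and grip.
It also fails if it takes over 45 s, if anything falls off the work surface, if the arm or the gripper's body presses on something with over 40 N, if the wrist force passes 120 N, or if a joint passes its speed limit or range.

## Working session

There is one attempt and no reset: what is moved stays moved. The work goes in short steps, Python scripts to look and compute and a tool call to move; the robot and the scene stay as the last step left them, time stands still between calls to the robot, and variables do not carry over. Pictures are saved under pics/ and viewed, at most 10 in all, crops included, and the job is handed in when it is done.

Besides the shell and the picture viewer there is one more tool, called after ">>>" as a command line: name --argument value ..., lists and objects as JSON in quotes. send_rows: Moves the arm, as the interface text tells. Its arguments: {"type":"object","properties":{"rows":{"type":"array"},"force":{"type":"number"}},"required":["rows"]}

```bash
mkdir -p pics; cat > h.py <<'E'
from station import *
import numpy as np, cv2
def cam(n):
    c=camera(n); c['R']=cv2.Rodrigues(np.array(c['rvec'],float))[0]; c['t']=np.array(c['tvec'],float).ravel(); c['K']=np.array(c['camera_matrix'],float); return c
def pts(c):
    z=c['z_map']; v,u=np.mgrid[:z.shape[0],:z.shape[1]]; K=c['K']
    P=np.stack([(u-K[0,2])/K[0,0]*z,(v-K[1,2])/K[1,1]*z,z],-1)
    return (P-c['t'])@c['R']
E
python3 - <<'E'
from h import *
for n in ('scene','side'):
    c=cam(n); cv2.imwrite(f'pics/{n}0.png',cv2.resize(c['frame'][:,:,::-1],None,fx=1.4,fy=1.4)); np.savez(n+'0.npz',f=c['frame'],P=pts(c),z=c['z_map'])
    print(n,-c['R'].T@c['t'])
print(get_obs())
E
```

```text
scene [1.17161927 0.20004753 0.75622   ]
side [ 0.10623197 -0.77379376  0.88934383]
{'time_s': 0.1, 'qpos': array([-6.66002760e-02,  3.00422124e-01,  1.52150929e+00, -1.85570110e-05,
        1.32071510e+00, -6.66096164e-02]), 'joint_vel': array([ 0.00052609,  0.00135395, -0.00305695,  0.00217294,  0.00048851,
        0.00023143]), 'tau': array([ 1.84928511e-03, -5.32644153e+01, -3.53284299e+01,  7.10431044e-02,
        2.34944851e-02, -7.30603051e-05]), 'ee_pos': array([5.49763413e-01, 7.81810606e-06, 2.04943569e-01]), 'eef_rot': array([-3.14053993e+00, -5.22104004e-05,  1.57081024e+00]), 'force': array([-0.19317843,  0.36578682, -0.20275153]), 'moment': array([ 0.00960778,  0.01953227, -0.01927768]), 'grip_force': 0.0, 'grip_width': 0.09402941009624617}
```

View pics/scene0.png

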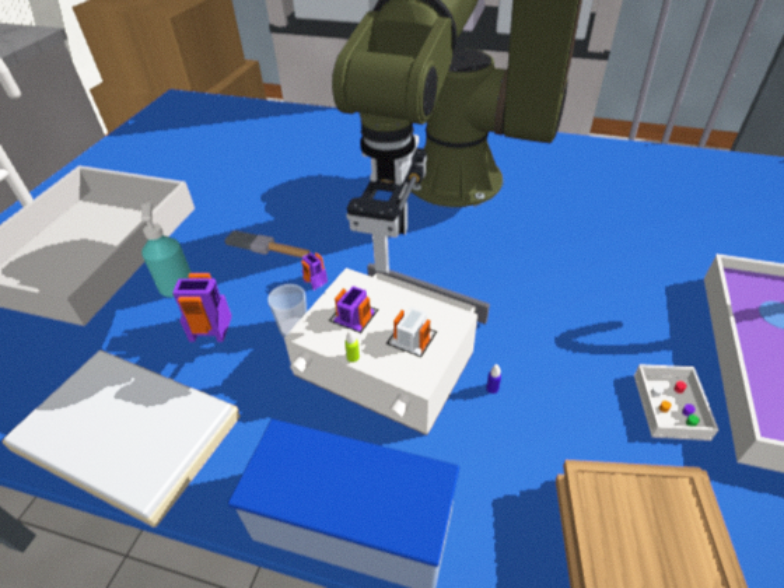

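View pics/side0.png

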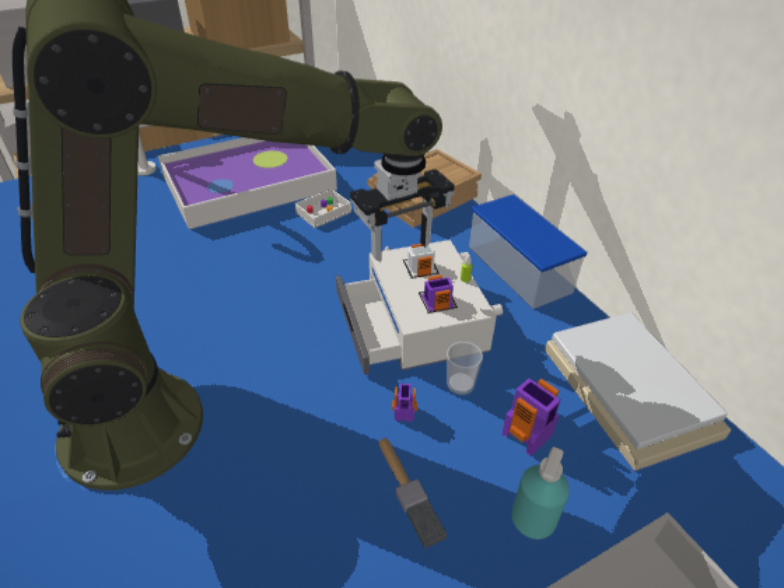

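Candidates for the violet cassette in the scene view are the large one at (200,305), the small one at (313,270) and the docked one at (352,307). The docked one is the middle-sized, so I choose it. In the side view the docked one is at (438,295), the drawer plate runs from (340,280) to (365,370), and the lime bottle is at (466,268).

```bash
python3 - <<'E'
from h import *
for n in ('scene','side'):
    d=np.load(n+'0.npz'); f=d['f']; P=d['P']; ok=d['z']>0
    hsv=cv2.cvtColor(f,cv2.COLOR_RGB2HSV); H,S,V=[hsv[...,i] for i in range(3)]
    box=ok&(P[...,0]>.35)&(P[...,0]<.85)&(abs(P[...,1])<.3)
    deck=box&(abs(P[...,2]-.1)<.006)&(S<60)&(V>110)
    m=cv2.morphologyEx(deck.astype(np.uint8),cv2.MORPH_OPEN,np.ones((3,3)))
    k,l,st,_=cv2.connectedComponentsWithStats(m); i=1+np.argmax(st[1:,4])
    q=P[l==i]; r=cv2.minAreaRect((q[:,:2]*1000).astype(np.float32)); print(n,'deck',r,np.median(q[:,2]),cv2.boxPoints(r).round().tolist())
    def rep(name,mk,kk=30):
        mk=cv2.morphologyEx(mk.astype(np.uint8),cv2.MORPH_OPEN,np.ones((2,2)))
        k,l,st,c=cv2.connectedComponentsWithStats(mk)
        for j in range(1,k):
            if st[j,4]>kk:
                q=P[l==j]*1000; print(' ',name,st[j,4],c[j].round(),'med',np.median(q,0).round(),'lo',np.percentile(q,3,0).round(),'hi',np.percentile(q,97,0).round())
    rep('violet',box&(H>125)&(H<150)&(S>90))
    rep('orange',box&(H>3)&(H<16)&(S>150)&(P[...,2]>.09))
    rep('lime',box&(H>28)&(H<50)&(S>120))
    pl=box&(S<70)&(V<140)&(P[...,2]>.004)&(P[...,2]<.062)&(P[...,0]<.6)
    rep('plate',pl,60)
    m=cv2.morphologyEx(pl.astype(np.uint8),cv2.MORPH_OPEN,np.ones((3,3)));k,l,st,_=cv2.connectedComponentsWithStats(m)
    if k>1:
        i=1+np.argmax(st[1:,4]);q=P[l==i]; r=cv2.minAreaRect((q[:,:2]*1000).astype(np.float32)); print(' platerect',r,cv2.boxPoints(r).round().tolist())
c=cam('side')['frame'][140:290,220:370]; cv2.imwrite('pics/crop.png',cv2.resize(c[:,:,::-1],None,fx=4,fy=4,interpolation=cv2.INTER_CUBIC))
E
```

```text
scene deck ((616.8522338867188, 0.380462646484375), (261.6359558105469, 194.65512084960938), 77.9937515258789) 0.10117834101714561 [[494.0, -107.0], [685.0, -148.0], [739.0, 108.0], [549.0, 149.0]]
  violet 237 [226. 194.] med [ 458. -187.   36.] lo [ 443. -209.    1.] hi [ 473. -176.   67.]
  violet 428 [251. 221.] med [625. -48. 135.] lo [590. -69.  99.] hi [637. -32. 147.]
  violet 65 [353. 275.] med [631. 198.  23.] lo [622. 191.   2.] hi [633. 205.  40.]
  orange 121 [261. 224.] med [613. -28. 117.] lo [598. -33.  99.] hi [626. -23. 142.]
  orange 110 [304. 240.] med [636.  79. 117.] lo [614.  76.  98.] hi [649.  85. 144.]
  lime 110 [252. 252.] med [700. -19. 121.] lo [688. -26. 100.] hi [703. -14. 140.]
  plate 403 [318. 211.] med [469.  84.  50.] lo [443. -39.  13.] hi [486. 160.  57.]
 platerect ((457.060302734375, 31.87350845336914), (152.20814514160156, 9.518550872802734), 77.46778106689453) [[436.0, -41.0], [445.0, -43.0], [478.0, 105.0], [469.0, 107.0]]
side deck ((617.6487426757812, -0.3931732177734375), (264.4646301269531, 190.86761474609375), 77.88752746582031) 0.0987
[... 172 characters left out ...]
let 291 [290. 289.] med [ 446. -213.   32.] lo [ 430. -224.   -2.] hi [ 469. -191.   65.]
  orange 121 [304. 191.] med [626.  28. 114.] lo [613.  21.  98.] hi [646.  36. 140.]
  orange 131 [317. 215.] med [603. -80. 117.] lo [588. -86.  97.] hi [623. -72. 140.]
  lime 83 [334. 196.] med [689. -33. 115.] lo [682. -37.  -1.] hi [796.  84. 138.]
  plate 502 [253. 233.] med [447.   1.  51.] lo [424. -91.   9.] hi [483. 136.  56.]
  plate 86 [328. 257.] med [ 592. -168.   43.] lo [ 562. -208.   24.] hi [ 602. -164.   82.]
 platerect ((459.6655578613281, 31.341575622558594), (256.9201354980469, 28.525625228881836), 76.86185455322266) [[417.0, -91.0], [444.0, -97.0], [503.0, 153.0], [475.0, 160.0]]
```

View pics/crop.png

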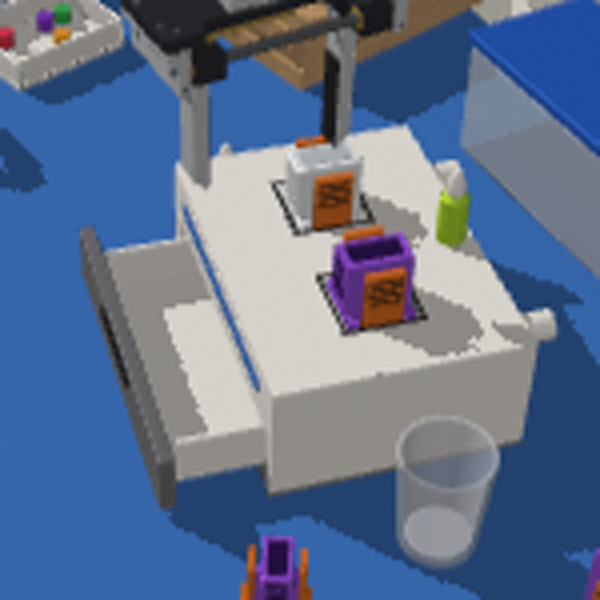

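The crop shows the docked violet cassette with its orange pads at (365,235) and (385,297) and the lime bottle at (453,215). The drawer stands out about 60 mm. The unit centre is about (617,0) mm with yaw −12°. I'll turn the tool by −78° so that tool x = −unit x and tool y = unit y.

>>> send_rows --rows '[{"roll": -6.5, "jaw": 1}, {"roll": -6.5, "jaw": 1}, {"roll": -6.5, "jaw": 1}, {"roll": -6.5, "jaw": 1}, {"roll": -6.5, "jaw": 1}, {"roll": -6.5, "jaw": 1}, {"roll": -6.5, "jaw": 1}, {"roll": -6.5, "jaw": 1}, {"roll": -6.5, "jaw": 1}, {"roll": -6.5, "jaw": 1}, {"roll": -6.5, "jaw": 1}, {"roll": -6.5, "jaw": 1}]' --force 20

```text
invalid input at $.rows[0]: expected keys dx, dy, dz, roll, jaw
```

>>> send_rows --rows '[{"dx": 20, "dy": 2, "jaw": 1}, {"dx": 20, "dy": 2, "jaw": 1}, {"dx": 20, "dy": 2, "jaw": 1}, {"dx": 20, "dy": 2, "jaw": 1}, {"dx": 20, "dy": 2, "jaw": 1}, {"dx": 20, "dy": 2, "jaw": 1}, {"dx": 20, "dy": 2, "jaw": 1}, {"dx": 4, "jaw": 1}, {"jaw": 1}, {"jaw": 1}]'

```text
invalid input at $.rows[0]: expected keys dx, dy, dz, roll, jaw
```

>>> send_rows --rows '[{"dx": 0, "dy": 0, "dz": 0, "roll": -6.5, "jaw": 1}, {"dx": 0, "dy": 0, "dz": 0, "roll": -6.5, "jaw": 1}, {"dx": 0, "dy": 0, "dz": 0, "roll": -6.5, "jaw": 1}, {"dx": 0, "dy": 0, "dz": 0, "roll": -6.5, "jaw": 1}, {"dx": 0, "dy": 0, "dz": 0, "roll": -6.5, "jaw": 1}, {"dx": 0, "dy": 0, "dz": 0, "roll": -6.5, "jaw": 1}, {"dx": 0, "dy": 0, "dz": 0, "roll": -6.5, "jaw": 1}, {"dx": 0, "dy": 0, "dz": 0, "roll": -6.5, "jaw": 1}, {"dx": 0, "dy": 0, "dz": 0, "roll": -6.5, "jaw": 1}, {"dx": 0, "dy": 0, "dz": 0, "roll": -6.5, "jaw": 1}, {"dx": 0, "dy": 0, "dz": 0, "roll": -6.5, "jaw": 1}, {"dx": 0, "dy": 0, "dz": 0, "roll": -6.5, "jaw": 1}]' --force 20

```text
time_s: 1.15
ee_pos: [0.5499, 0.0, 0.2052]
eef_rot: [-3.142, -0.001, 2.938]
force: [-1.6, 0.7, -0.1]
grip_width: 0.0172
grip_force: 0.0
```

>>> send_rows --rows '[{"dx": 20, "dy": 2, "dz": 0, "roll": 0, "jaw": 1}, {"dx": 20, "dy": 2, "dz": 0, "roll": 0, "jaw": 1}, {"dx": 20, "dy": 2, "dz": 0, "roll": 0, "jaw": 1}, {"dx": 20, "dy": 2, "dz": 0, "roll": 0, "jaw": 1}, {"dx": 20, "dy": 2, "dz": 0, "roll": 0, "jaw": 1}, {"dx": 20, "dy": 2, "dz": 0, "roll": 0, "jaw": 1}, {"dx": 20, "dy": 2, "dz": 0, "roll": 0, "jaw": 1}, {"dx": 4, "dy": 0, "dz": 0, "roll": 0, "jaw": 1}, {"dx": 0, "dy": 0, "dz": 0, "roll": 0, "jaw": 1}, {"dx": 0, "dy": 0, "dz": 0, "roll": 0, "jaw": 1}]'

```text
time_s: 1.98
ee_pos: [0.4127, 0.0435, 0.2057]
eef_rot: [3.141, 0.001, 2.932]
force: [0.3, 0.5, 0.1]
grip_width: 0.0003
grip_force: 0.0
```

>>> send_rows --rows '[{"dx": 0, "dy": 0, "dz": 20, "roll": 0, "jaw": 1}, {"dx": 0, "dy": 0, "dz": 20, "roll": 0, "jaw": 1}, {"dx": 0, "dy": 0, "dz": 20, "roll": 0, "jaw": 1}, {"dx": 0, "dy": 0, "dz": 20, "roll": 0, "jaw": 1}, {"dx": 0, "dy": 0, "dz": 20, "roll": 0, "jaw": 1}, {"dx": 0, "dy": 0, "dz": 20, "roll": 0, "jaw": 1}, {"dx": 0, "dy": 0, "dz": 20, "roll": 0, "jaw": 1}, {"dx": 0, "dy": 0, "dz": 20, "roll": 0, "jaw": 1}, {"dx": 0, "dy": 0, "dz": 14, "roll": 0, "jaw": 1}, {"dx": 0, "dy": 0, "dz": 0, "roll": 0, "jaw": 1}, {"dx": 0, "dy": 0, "dz": 0, "roll": 0, "jaw": 1}]'

```text
time_s: 2.9
ee_pos: [0.4124, 0.0434, 0.0311]
eef_rot: [-3.141, -0.002, 2.932]
force: [-0.2, -0.6, 0.1]
grip_width: 0.0004
grip_force: 0.0
```

>>> send_rows --rows '[{"dx": -8, "dy": 0, "dz": 0, "roll": 0, "jaw": 1}, {"dx": -8, "dy": 0, "dz": 0, "roll": 0, "jaw": 1}, {"dx": -8, "dy": 0, "dz": 0, "roll": 0, "jaw": 1}, {"dx": -8, "dy": 0, "dz": 0, "roll": 0, "jaw": 1}, {"dx": -8, "dy": 0, "dz": 0, "roll": 0, "jaw": 1}, {"dx": -8, "dy": 0, "dz": 0, "roll": 0, "jaw": 1}, {"dx": -8, "dy": 0, "dz": 0, "roll": 0, "jaw": 1}, {"dx": 0, "dy": 0, "dz": 0, "roll": 0, "jaw": 1}]'

```text
time_s: 3.57
ee_pos: [0.4683, 0.0316, 0.0316]
eef_rot: [3.141, 0.001, 2.932]
force: [-0.2, -0.5, -0.0]
grip_width: 0.001
grip_force: 0.0
```

>>> send_rows --rows '[{"dx": -7, "dy": 0, "dz": 0, "roll": 0, "jaw": 1}, {"dx": -7, "dy": 0, "dz": 0, "roll": 0, "jaw": 1}, {"dx": -7, "dy": 0, "dz": 0, "roll": 0, "jaw": 1}, {"dx": 0, "dy": 0, "dz": 0, "roll": 0, "jaw": 1}]'

```text
time_s: 3.9
ee_pos: [0.4887, 0.0274, 0.0315]
eef_rot: [3.141, 0.001, 2.932]
force: [-0.5, 0.6, -0.7]
grip_width: 0.0006
grip_force: 0.0
```

>>> send_rows --rows '[{"dx": -3, "dy": 0, "dz": 0, "roll": 0, "jaw": 1}, {"dx": -3, "dy": 0, "dz": 0, "roll": 0, "jaw": 1}]'

```text
time_s: 4.07
ee_pos: [0.4931, 0.0264, 0.0313]
eef_rot: [-3.141, -0.001, 2.932]
force: [-9.7, -0.2, 3.8]
grip_width: 0.0004
grip_force: 4.9
```

>>> send_rows --rows '[{"dx": -2, "dy": 0, "dz": 0, "roll": 0, "jaw": 1}, {"dx": -2, "dy": 0, "dz": 0, "roll": 0, "jaw": 1}]'

```text
time_s: 4.23
ee_pos: [0.4968, 0.0256, 0.0313]
eef_rot: [-3.141, -0.001, 2.932]
force: [-3.7, 0.5, -0.1]
grip_width: 0.0005
grip_force: 1.5
```

>>> send_rows --rows '[{"dx": -2, "dy": 0, "dz": 0, "roll": 0, "jaw": 1}, {"dx": 0, "dy": 0, "dz": 0, "roll": 0, "jaw": 1}]'

```text
time_s: 4.4
ee_pos: [0.4996, 0.025, 0.0316]
eef_rot: [3.141, 0.001, 2.932]
force: [-0.3, -0.8, 0.4]
grip_width: 0.0007
grip_force: 0.0
```

>>> send_rows --rows '[{"dx": -2, "dy": 0, "dz": 0, "roll": 0, "jaw": 1}, {"dx": 0, "dy": 0, "dz": 0, "roll": 0, "jaw": 1}]'

```text
time_s: 4.57
ee_pos: [0.5016, 0.0247, 0.0316]
eef_rot: [3.141, 0.001, 2.932]
force: [0.3, -0.2, -0.7]
grip_width: 0.0004
grip_force: 0.0
```

>>> send_rows --rows '[{"dx": -1.5, "dy": 0, "dz": 0, "roll": 0, "jaw": 1}, {"dx": 0, "dy": 0, "dz": 0, "roll": 0, "jaw": 1}]'

```text
time_s: 4.73
ee_pos: [0.5029, 0.0243, 0.0316]
eef_rot: [3.142, 0.001, 2.932]
force: [-0.5, -0.8, 1.3]
grip_width: 0.0004
grip_force: 0.0
```

```bash
python3 - <<'E'
from h import *
c=cam('side'); cv2.imwrite('pics/s1.png',cv2.resize(c['frame'][140:290,220:370,::-1],None,fx=4,fy=4,interpolation=cv2.INTER_CUBIC)); print(get_obs()['force'])
E
```

```text
[-1.05899408 -0.42573692 -0.3089284 ]
```

View pics/s1.png

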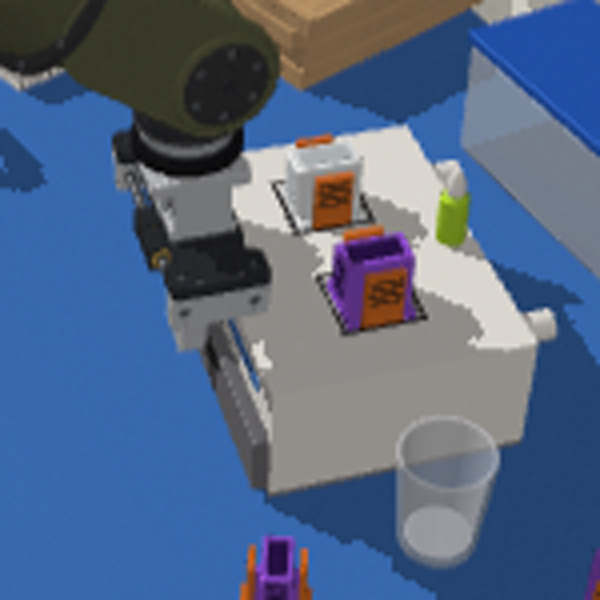

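The drawer looks home: its plate at (235,400) is flush with the unit front. I'll press a little more to confirm the stop.

>>> send_rows --rows '[{"dx": -1.5, "dy": 0, "dz": 0, "roll": 0, "jaw": 1}, {"dx": 0, "dy": 0, "dz": 0, "roll": 0, "jaw": 1}]'

```text
time_s: 4.95
ee_pos: [0.504, 0.0241, 0.0314]
eef_rot: [-3.142, -0.0, 2.932]
force: [0.0, -0.2, -0.4]
grip_width: 0.0001
grip_force: 0.0
```

>>> send_rows --rows '[{"dx": -1.5, "dy": 0, "dz": 0, "roll": 0, "jaw": 1}, {"dx": 0, "dy": 0, "dz": 0, "roll": 0, "jaw": 1}]'

```text
time_s: 5.12
ee_pos: [0.5041, 0.0241, 0.0313]
eef_rot: [-3.141, -0.004, 2.932]
force: [-10.6, 2.3, 8.5]
grip_width: 0.0004
grip_force: 5.6
```

>>> send_rows --rows '[{"dx": 10, "dy": 0, "dz": 0, "roll": 0, "jaw": 1}, {"dx": 15, "dy": 0, "dz": 0, "roll": 0, "jaw": 1}, {"dx": 15, "dy": 0, "dz": 0, "roll": 0, "jaw": 1}, {"dx": 0, "dy": 0, "dz": -23, "roll": 0, "jaw": 1}, {"dx": 0, "dy": 0, "dz": -23, "roll": 0, "jaw": 1}, {"dx": 0, "dy": 0, "dz": -23, "roll": 0, "jaw": 1}, {"dx": 0, "dy": 0, "dz": -23, "roll": 0, "jaw": 1}, {"dx": 0, "dy": 0, "dz": -23, "roll": 0, "jaw": -1}, {"dx": 0, "dy": 0, "dz": -23, "roll": 0, "jaw": -1}, {"dx": 0, "dy": 0, "dz": -23, "roll": 0, "jaw": -1}, {"dx": 0, "dy": 0, "dz": -23, "roll": 0, "jaw": -1}]'

```text
time_s: 6.03
ee_pos: [0.4662, 0.0321, 0.2167]
eef_rot: [3.142, 0.0, 2.932]
force: [-1.0, 0.5, 0.9]
grip_width: 0.0236
grip_force: 0.0
```

>>> send_rows --rows '[{"dx": -20, "dy": -7, "dz": 0, "roll": 0, "jaw": -1}, {"dx": -20, "dy": -7, "dz": 0, "roll": 0, "jaw": -1}, {"dx": -20, "dy": -7, "dz": 0, "roll": 0, "jaw": -1}, {"dx": -20, "dy": -7, "dz": 0, "roll": 0, "jaw": -1}, {"dx": -20, "dy": -7, "dz": 0, "roll": 0, "jaw": -1}, {"dx": -20, "dy": -7, "dz": 0, "roll": 0, "jaw": -1}, {"dx": -20, "dy": -7, "dz": 0, "roll": 0, "jaw": -1}, {"dx": -15, "dy": -6, "dz": 0, "roll": 0, "jaw": -1}, {"dx": 0, "dy": 0, "dz": 0, "roll": 0, "jaw": -1}, {"dx": 0, "dy": 0, "dz": 0, "roll": 0, "jaw": -1}]'

```text
time_s: 6.87
ee_pos: [0.6065, -0.0541, 0.2148]
eef_rot: [3.142, -0.001, 2.932]
force: [-0.6, -0.2, 1.0]
grip_width: 0.0905
grip_force: 0.0
```

```bash
python3 - <<'E'
from h import *
c=cam('wrist'); cv2.imwrite('pics/w1.png',c['frame'][:,:,::-1])
print(get_obs()['ee_pos'],c['K'])
f=c['frame'];hsv=cv2.cvtColor(f,cv2.COLOR_RGB2HSV);H,S,V=[hsv[...,i] for i in range(3)]
K=c['K']
def ray(p,z):
    x=(p[0]-K[0,2])/K[0,0];y=(p[1]-K[1,2])/K[1,1];th=np.hypot(x,y)
    d=np.array([x/th*np.sin(th),y/th*np.sin(th),np.cos(th)])@c['R'];o=-c['R'].T@c['t'];return o+d*(z-o[2])/d[2]
for nm,m in (('o',(H>3)&(H<16)&(S>150)),('v',(H>125)&(H<150)&(S>90))):
    k,l,st,ce=cv2.connectedComponentsWithStats(cv2.morphologyEx(m.astype(np.uint8),cv2.MORPH_OPEN,np.ones((2,2))))
    for j in range(1,k):
        if st[j,4]>25: print(nm,st[j],(ray(ce[j],.142)*1000).round(1))
E
```

```text
[ 0.60615259 -0.05373644  0.21513   ] [[325.1922621    0.         284.78153505]
 [  0.         325.1922621  206.3806894 ]
 [  0.           0.           1.        ]]
o [125  73  26   8 100] [ 467.8 -147.   142. ]
o [116 101  25  10 117] [ 488.9 -160.7  142. ]
o [254 189  12  44 452] [598.6 -73.3 142. ]
o [308 189  12  44 444] [607.1 -30.7 142. ]
o [373 189  23  43 705] [619.5  27.1 142. ]
o [433 197  11  33 269] [633.4  75.4 142. ]
o [ 28 221  45  32 325] [ 582.4 -283.2  142. ]
v [ 111   77   52   33 1094] [ 480.2 -150.8  142. ]
v [471 158  12  13 107] [597.  119.4 142. ]
v [ 259  176   56   70 2824] [601.9 -51.7 142. ]
v [  52  214   66   44 1640] [ 592.7 -240.6  142. ]
```

View pics/w1.png

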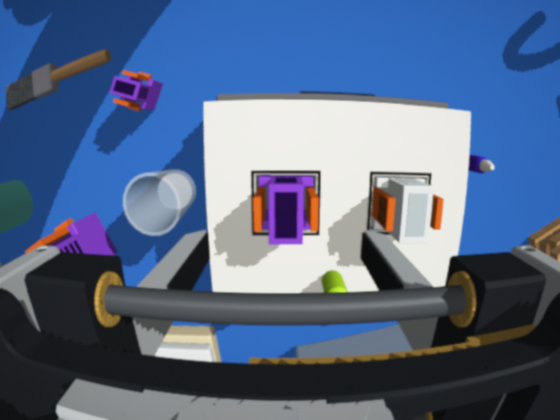

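The wrist view shows the violet cassette centred between the fingers, with its dock rim spanning about (252–320, 171–234), square to the tool. The white cassette is at (408,210) and the lime bottle at (333,283) lies between the fingers' planes. I'll check the rim centre on the deck plane.

```bash
python3 - <<'E'
from h import *
c=cam('wrist');K=c['K']
def ray(p,z):
    x=(p[0]-K[0,2])/K[0,0];y=(p[1]-K[1,2])/K[1,1];th=np.hypot(x,y);s=np.sin(th)/th
    d=np.array([x*s,y*s,np.cos(th)])@c['R'];o=-c['R'].T@c['t'];return o+d*(z-o[2])/d[2]
print('cam',-c['R'].T@c['t'])
for p,z in (((286,203),.1),((402,204),.1),((260,211),.127),((314,211),.127),((333,275),.15),((252,171),.1),((320,171),.1),((252,234),.1),((320,234),.1)): print(p,(ray(p,z)*1000).round(1))
E
```

```text
cam [ 0.5420321  -0.04030193  0.39444048]
(286, 203) [606.3 -52.6 100. ]
(402, 204) [630.5  57.5 100. ]
(260, 211) [602.7 -74.5 127. ]
(314, 211) [612.2 -29.6 127. ]
(333, 275) [663.4 -24.9 150. ]
(252, 171) [570.6 -76.8 100. ]
(320, 171) [583.4 -16.  100. ]
(252, 234) [629.2 -90.6 100. ]
(320, 234) [642.7 -27.1 100. ]
```

>>> send_rows --rows '[{"dx": 0, "dy": 1.5, "dz": 0, "roll": 0, "jaw": -1}, {"dx": 0, "dy": 0, "dz": 15, "roll": 0, "jaw": -1}, {"dx": 0, "dy": 0, "dz": 15, "roll": 0, "jaw": -1}, {"dx": 0, "dy": 0, "dz": 15, "roll": 0, "jaw": -1}, {"dx": 0, "dy": 0, "dz": 15, "roll": 0, "jaw": -1}, {"dx": 0, "dy": 0, "dz": 15, "roll": 0, "jaw": -1}, {"dx": 0, "dy": 0, "dz": 15, "roll": 0, "jaw": -1}, {"dx": 0, "dy": 0, "dz": 10, "roll": 0, "jaw": -1}, {"dx": 0, "dy": 0, "dz": 5, "roll": 0, "jaw": -1}, {"dx": 0, "dy": 0, "dz": 0, "roll": 0, "jaw": -1}, {"dx": 0, "dy": 0, "dz": 0, "roll": 0, "jaw": -1}]'

```text
time_s: 7.88
ee_pos: [0.607, -0.0524, 0.1111]
eef_rot: [3.142, 0.001, 2.932]
force: [0.3, 0.1, 0.4]
grip_width: 0.0939
grip_force: 0.0
```

>>> send_rows --rows '[{"dx": 0, "dy": 0, "dz": 0, "roll": 0, "jaw": 1}, {"dx": 0, "dy": 0, "dz": 0, "roll": 0, "jaw": 1}, {"dx": 0, "dy": 0, "dz": 0, "roll": 0, "jaw": 1}, {"dx": 0, "dy": 0, "dz": 0, "roll": 0, "jaw": 1}, {"dx": 0, "dy": 0, "dz": 0, "roll": 0, "jaw": 1}, {"dx": 0, "dy": 0, "dz": 0, "roll": 0, "jaw": 1}, {"dx": 0, "dy": 0, "dz": 0, "roll": 0, "jaw": 1}, {"dx": 0, "dy": 0, "dz": 0, "roll": 0, "jaw": 1}, {"dx": 0, "dy": 0, "dz": 0, "roll": 0, "jaw": 1}, {"dx": 0, "dy": 0, "dz": 0, "roll": 0, "jaw": 1}, {"dx": 0, "dy": 0, "dz": 0, "roll": 0, "jaw": 1}, {"dx": 0, "dy": 0, "dz": 0, "roll": 0, "jaw": 1}]' --force 20

```text
time_s: 8.88
ee_pos: [0.6069, -0.0525, 0.1107]
eef_rot: [-3.142, 0.0, 2.932]
force: [0.2, -1.4, 3.8]
grip_width: 0.0382
grip_force: 20.0
```

>>> send_rows --rows '[{"dx": 0, "dy": 0, "dz": -2, "roll": 0, "jaw": 1}, {"dx": 0, "dy": 0, "dz": -3, "roll": 0, "jaw": 1}, {"dx": 0, "dy": 0, "dz": -3, "roll": 0, "jaw": 1}, {"dx": 0, "dy": 0, "dz": 0, "roll": 0, "jaw": 1}]'

```text
time_s: 9.22
ee_pos: [0.607, -0.0524, 0.119]
eef_rot: [3.142, 0.001, 2.932]
force: [-0.4, -1.2, -1.9]
grip_width: 0.0381
grip_force: 20.0
```

Only the cassette's weight shows on the wrist, so it is free. I'll continue the lift.

>>> send_rows --rows '[{"dx": 0, "dy": 0, "dz": -8, "roll": 0, "jaw": 1}, {"dx": 0, "dy": 0, "dz": -8, "roll": 0, "jaw": 1}, {"dx": 0, "dy": 0, "dz": -8, "roll": 0, "jaw": 1}, {"dx": 0, "dy": 0, "dz": -8, "roll": 0, "jaw": 1}, {"dx": 0, "dy": 0, "dz": -8, "roll": 0, "jaw": 1}, {"dx": 0, "dy": 0, "dz": -8, "roll": 0, "jaw": 1}, {"dx": 0, "dy": 0, "dz": -8, "roll": 0, "jaw": 1}, {"dx": 0, "dy": 0, "dz": -8, "roll": 0, "jaw": 1}, {"dx": 0, "dy": 0, "dz": -8, "roll": 0, "jaw": 1}, {"dx": 0, "dy": 0, "dz": -8, "roll": 0, "jaw": 1}, {"dx": 0, "dy": 0, "dz": -6, "roll": 0, "jaw": 1}]'

```text
time_s: 10.13
ee_pos: [0.6069, -0.0525, 0.2055]
eef_rot: [3.142, 0.001, 2.932]
force: [0.9, -0.4, -1.9]
grip_width: 0.0385
grip_force: 20.0
```

>>> send_rows --rows '[{"dx": 0, "dy": 0, "dz": 0, "roll": 0, "jaw": 1}, {"dx": 0, "dy": 0, "dz": 0, "roll": 0, "jaw": 1}, {"dx": 0, "dy": 0, "dz": 0, "roll": 0, "jaw": 1}, {"dx": 0, "dy": 0, "dz": 0, "roll": 0, "jaw": 1}, {"dx": 0, "dy": 0, "dz": 0, "roll": 0, "jaw": 1}, {"dx": 0, "dy": 0, "dz": 0, "roll": 0, "jaw": 1}]'

```text
time_s: 10.63
ee_pos: [0.6067, -0.0525, 0.2041]
eef_rot: [-3.142, -0.001, 2.932]
force: [0.3, -0.3, -1.0]
grip_width: 0.038
grip_force: 20.0
```

```bash
python3 - <<'E'
from h import *
c=cam('side'); cv2.imwrite('pics/s2.png',cv2.resize(c['frame'][100:300,200:400,::-1],None,fx=3,fy=3,interpolation=cv2.INTER_CUBIC)); print(get_obs()['force'])
f=c['frame'];P=pts(c);hsv=cv2.cvtColor(f,cv2.COLOR_RGB2HSV);H,S,V=[hsv[...,i] for i in range(3)]
m=(H>125)&(H<150)&(S>90)&(abs(P[...,0]-.6)<.06)&(abs(P[...,1]+.055)<.05)&(P[...,2]>.1)
print(np.percentile(P[m]*1000,[1,3,50,97],axis=0).round())
E
```

```text
[ 0.94678586 -0.30798398 -1.44821795]
[[577. -83. 149.]
 [578. -82. 152.]
 [586. -63. 193.]
 [625. -33. 238.]]
```

View pics/s2.png

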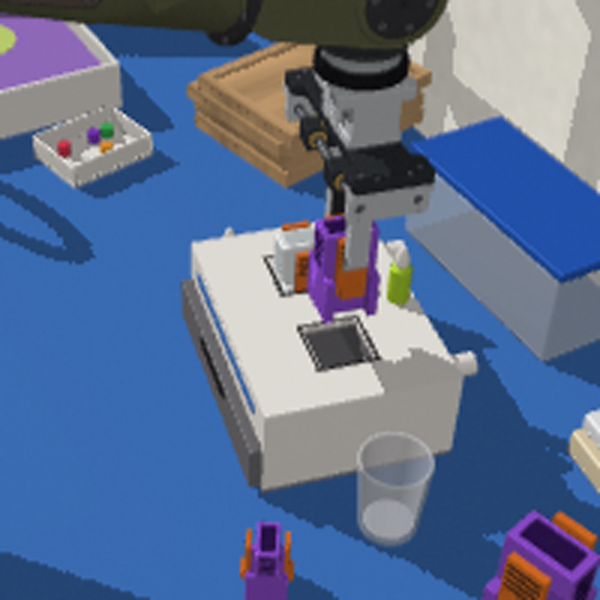

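The violet cassette at (343,270) hangs upright above its empty dock at (338,343), with its foot at about z = 0.149, or 5 cm above the deck. The drawer is home, and the white cassette and lime bottle are standing. Handing in.

```bash
python3 -c "from station import *; print(hand_in())"
```

```text
the job is handed in; nothing more can be done
None
```

The job is handed in: the drip drawer is fully home in its detent, and the violet cassette is held pinched, still and upright, with its foot about 5 cm above the deck; nothing else in the last view had moved.

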